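# Stand a violin neck on its heel

## Task

Two roughed-out maple violin necks lie on the bench. Raise the longer one until it stands upright on its heel (the thick square block at one end), head up, so that its head can be marked out. Tip it up about the heel, keeping the heel down on the bench about where it is now, let go once it stands by itself, and leave the shorter neck lying where it is.

Things in the scene. Friction and masses are not known exactly. Their poses are not given: they have to be found in the camera images.
- long_mid (a point): Middle of the longer neck: plain pale maple, 250 mm long, about 0.26 kg, lying with its flat face down; this point is half-way along on the centre line, 21 mm above the bench. Its x axis runs from heel to head, y level across it, z up as it lies. Shaft: 30 by 30 mm, x -75 to +75. Centre of mass about 20 mm from here towards the heel, 22 mm above the flat face.
- long_eyes (a point): Centre of the longer neck's head, half-way between its two scroll eyes: 100 mm from long_mid along +x, 21 mm above the bench as it lies; same axes. The head is the last 50 mm, a block 28 mm wide across y, 42 mm high; the eyes are round domes 20 mm across on its two sides, 40 mm over both along y. Gripped eye to eye, it swivels at 4 to 20 N; a hard grip holds it stiff.
- long_heel (a point): Centre of the flat end face of the longer neck's heel, the face to stand on: 42 mm wide (y) by 60 mm; 125 mm from long_mid along -x and 9 mm above it (30 mm above the bench) as the neck lies, on the bench when it stands. Same axes. The heel block is 50 mm long. The lower edge of this face, 30 mm below this point, is the edge to tip about.
- short_mid (a point): Middle of the shorter neck (for a small violin), of the same wood and shape but 170 mm long (this point 17 mm above the bench), head 34 mm wide over the eyes, heel block 34 mm wide and 46 mm high; it lies roughly parallel to the long one, 120 to 270 mm from it, nearer to the robot or farther. Same axes. To be left alone.

How it is judged:
By the outcome, as a careful person would: the job done as asked, in the order asked, and still so for the second after the job is handed in, with the robot touching nothing.
It also fails if it takes over 43 s, if anything falls off the work surface, if the arm or the gripper's body presses on something with over 40 N, if the wrist force passes 120 N, or if a joint passes its speed limit or range.

## Robot

A 7-joint arm with a two-finger parallel gripper is mounted at the origin on the work surface. World frame = base frame: x ahead of the robot, y to its left, z up, the work surface at z = 0. Lengths are in mm, angles in rad, forces in N, time in s.
With the tool pointing down it reaches from about 400 to 875 mm from the base axis. Payload 19.3 kg.
Tool frame: the origin (TCP) lies at the very end of the fingers, on their centre line; the grasp point (between the pads) lies 19 mm behind it (grip_point_offset is the z of the grasp point in the tool frame, in mm); z points along the fingers, y is the line along which they close (so a half turn about z gives the same grasp; the last joint's range is limited). The gripper opens to 85 mm and grips with 20 to 120 N. Pads are 22 mm wide; open, the fingers measure 114 mm over their backs; the gripper's body (76 mm by 85 mm) begins 54 mm behind the grasp point. The pads swing forward as they close: fully open they stand 13 mm farther back than shut.
Start: joints at [1.162, 0.521, -0.036, 1.599, 0.021, 1.021, -0.113], TCP at [207.694, -589.472, 231.291] pointing down, gripper open.
Joint ranges: [-2.91, 2.91], [-0.3, 2.13], [-1.5, 1.42], [0.17, 2.43], [-1.26, 4.41], [0.16, 1.93], [-2.52, 2.52]. Speed limits (rad/s): [1.89, 1.89, 2.39, 2.39, 3.01, 3.01, 3.01].

## Interface

Orientations are given as a 3x3 rotation matrix whose columns are the frame's x, y, z axes.
In Python, from workcell import movep, movel, goto_joints, open_gripper, clamp, wait, inverse_kinematics, read_state, camera, PlanningError, finish_job, grip_point_offset gives the robot as it stands. Calls block until the motion is done:
- movep(position, orientation): joint-space move of the TCP to a pose.
- movel(position, frame=None, max_speed=150, guard=None): straight line of the TCP; frame=None keeps the orientation; max_speed is the mean speed in mm/s. With guard (N) it stops when the force on the tool has changed by that much, and returns True; else False.
- goto_joints(angles): joint-space move.
- open_gripper() and clamp(): open the fingers fully, or close them until they stop; the grip force is fixed at half the most.
- wait(seconds).
- inverse_kinematics(position, orientation): joint angles nearest the present ones, or None.
- read_state(): the state.
- camera(name): name is "scene" or "top"; returns a dict with "image" (420x560x3 uint8, blue, green, red), "range_z" (420x560 float32, mm along the optical axis (not along the pixel's ray), 0 where there is no reading), "fx", "fy", "cx", "cy" (pixels), "cam_to_world" (4x4, takes a point from camera to world coordinates). Camera axes: x right, y up, looking along -z (the intrinsics and any distortion apply to the point x, -y, -z); pixel columns grow to the right and rows downward; lengths in mm; the calibration is good to about 2 mm. A picture is of the moment at which its call begins.
A pose or a line that the arm cannot do raises PlanningError and nothing moves.
- finish_job(): hands the job in; it is judged then, once.
The state is a dict: "time": time; "qpos": joint angles; "qvel": joint speeds; "joint_efforts": joint torques, N m; "eef_pos": TCP position; "tool_rot": TCP orientation; "ft_force": force on the tool from outside, world axes, zero at the start; "torque": the same for the moment, N m; "finger_gap": finger opening in mm; "gripper_force": force on a finger pad.
Only numpy, scipy, OpenCV 4.12 (cv2) and the standard library are available. Lean on these libraries where they do the work, as an engineer would, in place of code of your own. Each camera call takes 0.05 s, during which the arm holds its last target. There are 200 camera calls.

## Working session

There is one attempt and no reset: what is moved stays moved. The work goes in short steps, each a Python script; the robot and the scene stay as the last script left them, time stands still between calls to the robot, and variables do not carry over. Pictures are saved under pics/ and viewed, at most 10 in all, crops included, and the job is handed in when it is done.

```bash
mkdir -p pics; ls
python3 - <<'E'
from workcell import *
import cv2,numpy as np
for n in("scene","top"):
    c=camera(n);cv2.imwrite(f"pics/{n}0.png",c["image"]);np.savez(f"{n}0.npz",**c)
    print(n,c["fx"],c["cx"],c["cy"],c["cam_to_world"].round(2).tolist(),[k for k in c])
s=read_state();print(s["time"],s["tool_rot"],grip_point_offset)
E
```

```text
pics
scene 429.25120490472295 285.62831714013504 209.62099994343302 [[0.68, -0.5, 0.53, 894.75], [0.73, 0.46, -0.5, -355.76], [0.01, 0.73, 0.69, 509.79], [0.0, 0.0, 0.0, 1.0]] ['image', 'range_z', 'fx', 'fy', 'cx', 'cy', 'cam_to_world']
top 404.71784057493414 275.8176714500998 204.925874664961 [[0.0, 0.98, -0.19, 423.53], [-1.0, -0.0, -0.02, -39.96], [-0.02, 0.19, 0.98, 745.56], [0.0, 0.0, 0.0, 1.0]] ['image', 'range_z', 'fx', 'fy', 'cx', 'cy', 'cam_to_world']
0.1 [[ 9.43179591e-01  3.32283140e-01 -4.17299662e-04]
 [ 3.32283395e-01 -9.43179088e-01  9.76680611e-04]
 [-6.90538147e-05 -1.05984697e-03 -9.99999436e-01]] -18.700000000000003
```

View pics/top0.png

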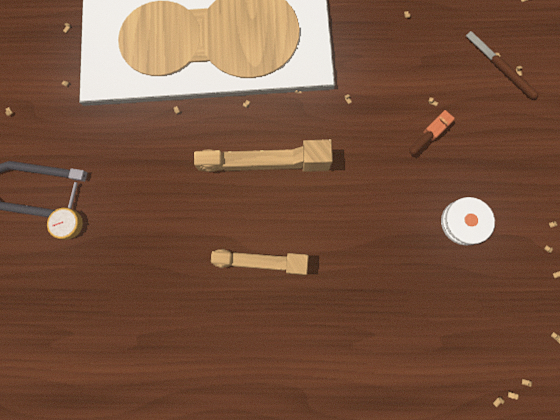

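View pics/scene0.png

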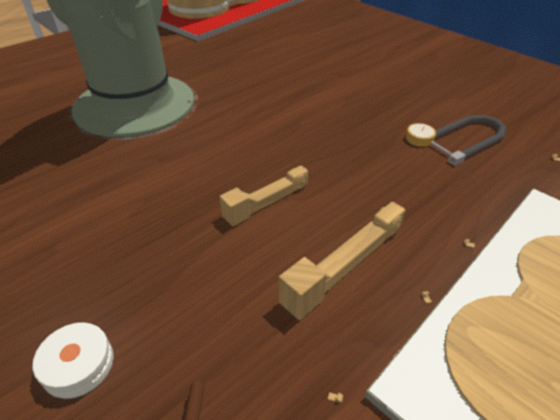

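The top view shows the long neck with its head at about (208,160) and its heel at (318,155). The short one lies nearer the robot, with its head at (221,258) and heel at (298,264). Next I'll measure the long neck from the depth image.

```bash
cat > h.py <<'E'
import numpy as np,cv2
def cloud(c):
    z=c["range_z"];v,u=np.mgrid[:420,:560]
    P=np.stack([(u-c["cx"])/c["fx"]*z,-(v-c["cy"])/c["fy"]*z,-z,np.ones_like(z)],-1)
    return (P@c["cam_to_world"].T)[...,:3]
E
python3 - <<'E'
from h import *
from workcell import inverse_kinematics as ik
c=dict(np.load("top0.npz"));W=cloud(c)
def blob(r0,r1,c0,c1,zm=6):
    w=W[r0:r1,c0:c1].reshape(-1,3);z=c["range_z"][r0:r1,c0:c1].ravel()
    return w[(z>0)&(w[:,2]>zm)]
w0=W[180:230,200:400,2];print("bench",np.median(w0))
for n,b in(("long",(130,185,180,350)),("short",(240,285,200,325))):
    p=blob(*b);r=cv2.minAreaRect(p[:,:2].astype(np.float32));print(n,len(p),r,p[:,2].max())
    # shaft centreline + end extents
    q=p[p[:,2]>15];m=cv2.minAreaRect(q[:,:2].astype(np.float32))
    print(m)
    if n=="long":
        d=q[:,1]-q[:,1].min(); L=d.max()
        for nm,lo,hi in(("heel",5,45),("shaft",55,L-60),("head",L-45,L-5)):
            s=q[(d>lo)&(d<hi)]; print(nm,s.mean(0).round(1),np.percentile(s[:,0],[2,98]).round(1),np.median(s[:,2]).round(1),np.percentile(s[:,1],[0,100]).round(1))
        s=q[(d>55)&(d<L-60)]
        f=np.array([[y,np.percentile(s[abs(s[:,1]-y)<4,0],[5,95]).mean()] for y in np.arange(s[:,1].min()+4,s[:,1].max()-4,4)])
        print("slope dx/dy",np.polyfit(f[:,0],f[:,1],1))
E
```

```text
bench -0.9725263226437164
long 2914 ((650.7288818359375, 2.5621261596679688), (43.210533142089844, 249.100341796875), 1.6260102987289429) 62.42057943355462
((651.23681640625, 2.55780029296875), (43.19379425048828, 249.0105743408203), 1.3412234783172607)
heel [648.4 -96.8  54. ] [632.  672.7] 58.6 [-116.7  -77. ]
shaft [ 6.487e+02 -6.000e-01  2.860e+01] [634.8 664.6] 28.8 [-66.   66.9]
head [643.7 101.6  37.8] [629.4 661.6] 40.2 [ 81.9 121.9]
slope dx/dy [-2.94968270e-02  6.49510649e+02]
short 1511 ((461.4466552734375, 7.3492431640625), (169.92259216308594, 34.041831970214844), 85.48322296142578) 48.70156736982699
((461.4466552734375, 7.3492431640625), (169.92259216308594, 34.041831970214844), 85.48322296142578)
```

```bash
cat >> h.py <<'E'
a=np.array([-.032,.9995,0]);a/=np.linalg.norm(a)
up=np.array([0,0,1.]);lat=np.cross(up,a)
mid=np.array([649.4,2.5,0]);EDGE=mid-125*a
G=18.7
def pose(th,tilt,flip,grip=(225,24),edge=EDGE,back=0,lift=0):
    """TCP pose with neck tipped by th; tilt = tool lean at th=0 (rad, + = gripper leans to the head end)"""
    s,h=grip
    n=np.cos(th)*a+np.sin(th)*up; u=-np.sin(th)*a+np.cos(th)*up
    z=-(np.cos(tilt)*u+np.sin(tilt)*n); y=lat*flip; x=np.cross(y,z)
    return edge+s*n+h*u+(G-back)*z+lift*up, np.column_stack([x,y,z])
E
python3 - <<'E'
from h import *
from workcell import *
for flip in(1,-1):
  for t in(0,15,30,45):
    r=[];
    for th in range(0,91,10):
        p,R=pose(np.radians(th),np.radians(t),flip); r.append(inverse_kinematics(p,R))
    ok=[i is not None for i in r]
    b=[inverse_kinematics(*pose(0,np.radians(t),flip,back=80)),inverse_kinematics(*pose(np.pi/2,np.radians(t),flip,back=80))]
    print(flip,t,''.join('.X'[o] for o in ok),[x is not None for x in b],pose(0,np.radians(t),flip)[0][2].round(1))
    if all(ok): 
        Q=np.array(r);print(Q[[0,4,-1]].round(2).tolist(),abs(np.diff(Q,axis=0)).max(0).round(2))
E
```

```text
1 0 XXXXXXXXXX [True, False] 5.3
[[-0.78, 1.12, 0.93, 1.67, -1.09, 0.95, -2.52], [0.1, 0.79, 0.09, 1.57, -0.84, 1.13, -2.43], [0.74, 1.23, -0.45, 1.1, -0.87, 1.78, -2.48]] [0.41 0.19 0.61 0.12 0.3  0.21 0.21]
1 15 XXXXXXXXXX [True, True] 5.9
[[0.31, 1.28, -1.28, 1.56, 1.38, 1.54, 1.99], [-0.17, 0.74, 0.36, 1.61, -0.79, 1.06, -2.52], [0.43, 1.1, 0.17, 1.17, -1.12, 1.88, -2.27]] [1.19 0.23 2.43 0.13 2.5  0.45 4.51]
1 30 XXXXXXXXXX [True, True] 7.8
[[0.18, 1.35, -1.28, 1.49, 1.5, 1.8, 1.93], [-0.54, 0.83, 0.81, 1.63, -0.86, 1.08, -2.52], [0.2, 1.05, 0.59, 1.24, -1.21, 1.89, -2.16]] [1.21 0.26 2.59 0.11 2.48 0.43 4.51]
1 45 XXXXXXXXXX [True, True] 10.8
[[0.01, 1.32, -1.07, 1.41, 1.47, 1.89, 1.9], [-0.8, 1.03, 1.18, 1.64, -0.94, 1.15, -2.52], [0.31, 0.86, 0.22, 1.3, -0.83, 1.52, -2.34]] [1.19 0.29 2.46 0.1  2.14 0.39 4.63]
-1 0 XXXXXXXXXX [True, True] 5.3
[[0.04, 0.89, -0.45, 1.63, 0.52, 0.75, -0.62], [0.62, 0.9, -0.77, 1.54, -0.15, 0.94, 0.18], [0.85, 1.3, -0.73, 1.09, -0.66, 1.68, 0.54]] [0.18 0.11 0.13 0.12 0.22 0.16 0.24]
-1 15 XXXXXXXXXX [True, True] 5.9
[[-0.16, 0.9, -0.33, 1.59, 0.66, 0.89, -0.83], [0.48, 0.79, -0.68, 1.57, 0.04, 0.9, -0.03], [0.84, 1.17, -0.71, 1.13, -0.53, 1.57, 0.51]] [0.19 0.11 0.13 0.12 0.22 0.16 0.24]
-1 30 XXXXXXXXXX [True, True] 7.8
[[-0.36, 0.96, -0.18, 1.53, 0.73, 1.06, -0.94], [0.35, 0.74, -0.66, 1.58, 0.31, 0.93, -0.32], [0.82, 1.05, -0.69, 1.19, -0.38, 1.45, 0.46]] [0.19 0.1  0.18 0.11 0.21 0.15 0.24]
-1 45 XXXXXXXXXX [True, True] 10.8
[[-0.54, 1.06, -0.02, 1.44, 0.74, 1.21, -0.99], [0.15, 0.71, -0.53, 1.58, 0.5, 1.0, -0.53], [0.77, 0.93, -0.68, 1.26, -0.23, 1.33, 0.37]] [0.2  0.12 0.22 0.11 0.21 0.13 0.25]
```

Run:
```python
from h import *
from workcell import *
T=np.radians(15)
open_gripper()
p,R=pose(0,T,-1,back=110);movep(p,R)
c=camera("top");cv2.imwrite("pics/t1.png",c["image"])
print(read_state()["time"])
p,R=pose(0,T,-1);print(movel(p,R,guard=15))
s=read_state();print(s["time"],s["eef_pos"],p,s["ft_force"])
c=camera("scene");cv2.imwrite("pics/s1.png",c["image"])
```

```text
3.3583
False
4.2417 [646.81592869  98.17447083   6.76443376] [646.35491424  97.6113506    5.93718705] [-0.22514103 -0.32827283  0.50153518]
```

View pics/s1.png

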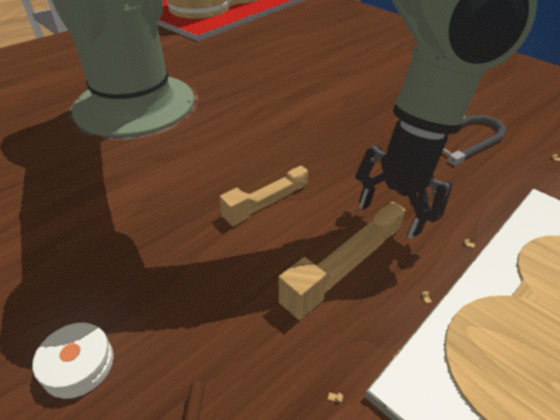

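The fingers straddle the head at about (398,215). I'll clamp and start to tip.

Run:
```python
from h import *
from workcell import *
T=np.radians(15)
clamp();s=read_state();print(s["time"],s["finger_gap"],s["gripper_force"],s["ft_force"],s["eef_pos"])
for th in(5,12,20):
    p,R=pose(np.radians(th),T,-1,lift=1.5);g=movel(p,R,guard=25)
    s=read_state();print(th,g,round(s["time"],2),s["finger_gap"].round(1),s["ft_force"].round(1),(s["eef_pos"]-p).round(1))
    if g:break
c=camera("scene");cv2.imwrite("pics/s2.png",c["image"])
```

```text
4.8167 36.731785388607875 58.833757638931274 [-2.20270377 -0.46095953  9.14005614] [646.57916241  97.85751305   6.70653216]Traceback (most recent call last):
  File "<stdin>", line 7, in <module>
AttributeError: 'float' object has no attribute 'round'
```

Run:
```python
from h import *
from workcell import *
T=np.radians(15)
for th in(5,12,20):
    p,R=pose(np.radians(th),T,-1,lift=1.5);g=movel(p,R,guard=25)
    s=read_state();print(th,g,round(s["time"],2),round(s["finger_gap"],1),s["ft_force"].round(1),(s["eef_pos"]-p).round(1))
    if g:break
c=camera("scene");cv2.imwrite("pics/s2.png",c["image"])
```

```text
5 False 5.36 36.9 [-0.  -1.  -2.2] [-0.5  0.6 -0.7]
12 False 5.69 36.8 [ 0.1 -0.  -2. ] [ 0.3 -0.9  0.1]
20 False 6.05 36.9 [-0.9  0.7 -1.6] [-0.3 -0.1 -0.6]
```

View pics/s2.png

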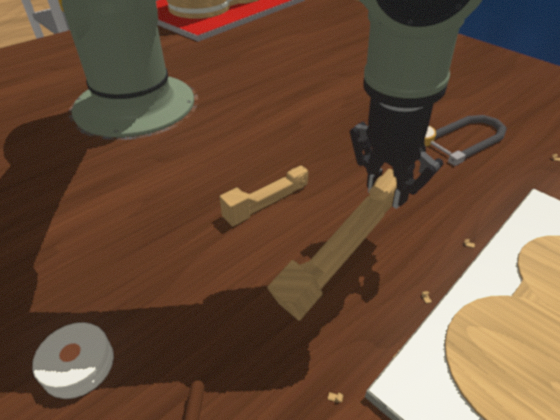

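Run:
```python
from h import *
i=cv2.imread("pics/s2.png")[150:350,220:470];j=cv2.imread("pics/s1.png")[150:350,220:470]
o=np.hstack([j,i]);o=cv2.resize(np.clip(o*1.8,0,255).astype(np.uint8),(800,320),interpolation=cv2.INTER_CUBIC);cv2.imwrite("pics/s2z.png",o)
```

```text
(no output)
```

View pics/s2z.png

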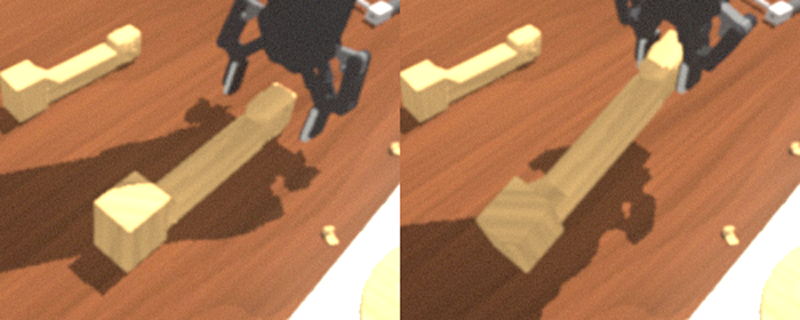

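The picture suggests the heel may have rolled or lifted, so I'll check its faces by depth.

```bash
cat >> h.py <<'E'
def neckfit(c,R,p,n_iter=40,th=0,tilt=0,flip=-1):
    pass
E
python3 - <<'E'
from h import *
from workcell import *
c=camera("scene");np.savez("s2.npz",**c);W=cloud(c)
n=cv2.cvtColor(c["image"],cv2.COLOR_BGR2HSV)
print("bench scene z",np.median(W[300:340,150:250,2]))
m=np.zeros((420,560),bool);m[180:330,260:410]=1
m&=(W[...,2]>4)&(W[...,1]<75)&(W[...,1]>-175)&(W[...,0]>600)&(W[...,0]<700)&(c["range_z"]>0)
# local normals by finite differences, smoothed
S=cv2.GaussianBlur(W.astype(np.float32),(0,0),1)
N=np.cross(np.roll(S,-2,1)-np.roll(S,2,1),np.roll(S,2,0)-np.roll(S,-2,0));N/=np.linalg.norm(N,axis=-1,keepdims=True)+1e-9
k=cv2.erode(m.astype(np.uint8),np.ones((5,5)))>0
X=N[k].astype(np.float32);X*=-1 if X[:,2].mean()<0 else 1
_,l,C=cv2.kmeans(X,4,None,(3,100,1e-5),10,cv2.KMEANS_PP_CENTERS)
for i in range(4):
    q=W[k][l.ravel()==i];print(len(q),(C[i]/np.linalg.norm(C[i])).round(2),q.mean(0).round(1),q[:,2].min().round(1))
q=W[m];print("lowest",q[:,2].min(),"y min",q[:,1].min(),q[q[:,2]<12].mean(0))
print("expected n,u",np.cos(np.radians(20))*a+np.sin(np.radians(20))*up,-np.sin(np.radians(20))*a+np.cos(np.radians(20))*up)
E
```

```text
bench scene z 1.139114796876754
1119 [0.99 0.02 0.12] [668.  -51.9  59. ] 15.4
2280 [ 0.03 -0.35  0.94] [653.  -45.8  73.2] 51.6
267 [ 0.12 -0.99 -0.03] [659.4  -9.2  89.7] 30.8
235 [0.01 0.48 0.88] [655.8 -72.7  64.4] 50.9
lowest 4.053222095307149 y min -142.12225804350462 [ 668.51853931 -105.07523887    7.91431402]
expected n,u [-0.0300698   0.93921139  0.34202014] [ 0.01094451 -0.34184499  0.93969262]
```

No roll: the top-face normal matches 20° of tip. I'll carry on to upright.

Run:
```python
from h import *
from workcell import *
T=np.radians(15)
for th in range(27,91,7):
    p,R=pose(np.radians(th),T,-1,lift=1.5);g=movel(p,R,guard=25,max_speed=80)
    s=read_state();print(th,g,round(s["time"],2),round(s["finger_gap"],1),s["ft_force"].round(1),(s["eef_pos"]-p).round(1))
    if g:break
c=camera("scene");cv2.imwrite("pics/s3.png",c["image"]);np.savez("s3.npz",**c)
```

```text
27 False 6.63 36.7 [-0.2 -0.4 -1.4] [-0.4  0.6 -0.6]
34 False 7.12 36.5 [-0.1 -0.2 -1.1] [-0.4  0.7 -0.6]
41 False 7.6 36.6 [ 1.  -0.2 -1.8] [-0.4  0.7 -0.5]
48 False 8.08 36.6 [0.  3.2 2.1] [-0.   1.4  0.5]
55 False 8.57 36.9 [-0.6  4.6  8.5] [0.1 1.3 1.1]
62 False 9.05 36.8 [0.  5.2 9.4] [0.3 0.6 1.2]
69 False 9.53 36.7 [-0.2  2.2  8.5] [ 0.2 -0.1  1. ]
76 False 10.02 36.7 [0.2 1.2 5.8] [ 0.2 -0.6  0.5]
83 False 10.5 36.8 [0.8 0.2 3.2] [-0.  -1.1 -0.4]
90 False 10.98 36.8 [-0.2  0.4  2.6] [-0.  -0.6 -0.2]
```

View pics/s3.png

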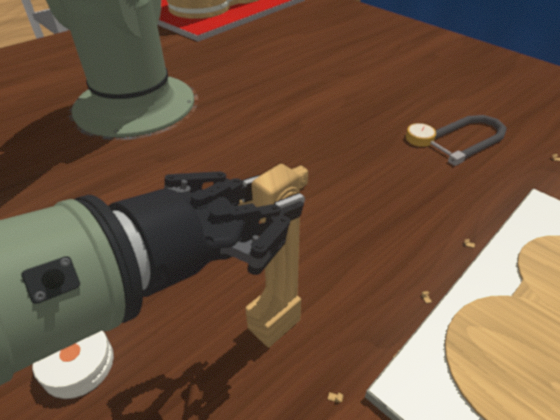

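The neck is upright in the gripper, heel at about (273,315), head at (280,188), and it presses lightly on the bench. I'll check that it is vertical and seat it.

```bash
cat > v.py <<'E'
from h import *
def vert(c):
    W=cloud(c);v,u=np.mgrid[:420,:560]
    m=(v>160)&(v<350)&(u>235)&(u<315)&(W[...,2]>3)&(W[...,0]>600)&(W[...,0]<700)&(W[...,1]<-90)&(W[...,1]>-210)&(c["range_z"]>0)
    for lo,hi in((5,20),(20,40),(60,100),(100,140),(140,170)):
        q=W[m&(W[...,2]>lo)&(W[...,2]<hi)]
        if len(q)>5: print(lo,hi,len(q),np.percentile(q[:,0],[3,50,97]).round(1),np.percentile(q[:,1],[3,50,97]).round(1))
    print("top z",np.percentile(W[m][:,2],99.5))
E
python3 - <<'E'
from v import *
from workcell import *
vert(dict(np.load("s3.npz")))
s=read_state();print(movel(s["eef_pos"]-[0,0,4],None,20,guard=5));wait(.3)
s=read_state();print(s["time"],s["eef_pos"],s["ft_force"],s["torque"])
vert(camera("scene"))
E
```

```text
5 20 317 [639.5 674.9 676.5] [-180.5 -168.2 -123.7]
20 40 448 [639.  674.8 676.4] [-180.6 -168.8 -123.2]
60 100 756 [642.6 665.9 669.5] [-158.1 -150.1 -123.9]
100 140 647 [646.  668.2 669.5] [-151.4 -146.9 -123.8]
140 170 383 [661.9 668.7 669.6] [-151.  -139.2 -123.1]
top z 259.95951453130715
True
11.5417 [ 653.64042862 -127.97660319  221.34667766] [-0.43017001  1.50343963  5.11236234] [ 0.06410306  0.08762771 -0.04591905]
5 20 313 [639.  674.7 676.4] [-180.4 -168.2 -123.9]
20 40 450 [639.2 674.9 676.5] [-180.5 -167.9 -123. ]
60 100 772 [642.6 665.6 669.6] [-158.2 -149.7 -123.7]
100 140 639 [646.5 668.2 669.7] [-150.9 -146.5 -122.9]
140 170 370 [662.7 668.7 669.7] [-150.4 -138.8 -123.3]
top z 259.9326942365756
```

The flat face lies at y ≈ -123 at every height, so the neck is vertical and its heel is where it was. Releasing.

Run:
```python
from v import *
from workcell import *
open_gripper();wait(.3)
s=read_state();print(s["finger_gap"],s["ft_force"])
print(movel(s["eef_pos"]-100*s["tool_rot"][:,2],None,80,guard=8))
wait(.5);c=camera("scene");cv2.imwrite("pics/s4.png",c["image"]);vert(c);print(read_state()["time"])
```

```text
85.35536790727652 [-0.0781722  -0.50946069 -0.32649002]
False
5 20 321 [638.8 674.8 676.4] [-180.4 -170.  -123.8]
20 40 453 [639.9 674.9 676.5] [-180.4 -168.  -123. ]
60 100 762 [642.6 665.6 669.6] [-157.7 -149.4 -123.6]
100 140 721 [643.4 668.1 669.7] [-150.5 -148.1 -123. ]
140 170 638 [643.  668.1 669.7] [-150.5 -148.1 -123.1]
top z 251.92175020049316
14.3833
```

View pics/s4.png

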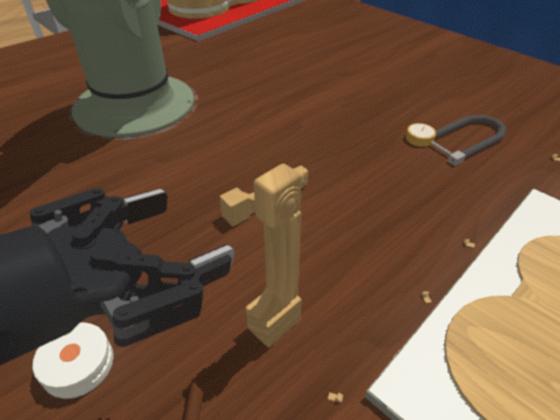

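The neck stands by itself on its heel at (275,318), the gripper is clear at (160,230), and the short neck at (237,205) hasn't moved.

```bash
python3 -c "
from workcell import *
print(finish_job())"
```

```text
the job is handed in; nothing more can be done
None
```

The longer neck stands upright by itself on its heel, head up, with the heel about where it was; the robot is clear, the shorter neck is untouched, and I handed the job in at about 14.4 s.

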